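# Close up the dry-block incubator

### The arm

A 6-joint arm with a two-finger parallel gripper is mounted at the origin on the work surface. World frame = base frame: x ahead of the robot, y to its left, z up, the work surface at z = 0. Lengths are in m, angles in rad, forces in N, time in s.
With the tool pointing down it reaches from about 0.35 to 0.8 m from the base axis. Payload 7.3 kg.
Tool frame: the origin (TCP) lies between the finger pads; the fingertips stand 17 mm ahead of it and the grasp point (between the pads) lies 2 mm behind it; z points along the fingers, y is the line along which they close (so a half turn about z gives the same grasp; the last joint's range is limited). The gripper opens to 85 mm and grips with 20 to 120 N. Pads are 22 mm wide; open, the fingers measure 114 mm over their backs; the gripper's body (76 mm by 85 mm) begins 54 mm behind the grasp point. The pads swing forward as they close: fully open they stand 13 mm farther back than shut.
Start: joints at [-1.327, 0.342, 1.524, -0, 1.275, -0.146], TCP at [0.2, -0.486, 0.248] pointing down, gripper open.
Joint ranges: [-2.53, 2.53], [-0.77, 2.02], [0.04, 2.7], [-1, 4.14], [0.28, 2.66], [-3.11, 3.11]. Speed limits (rad/s): [2.57, 2.57, 3.14, 3.14, 3.14, 3.14].

### API

Orientations are given as a unit quaternion [x, y, z, w].
In Python, from rig import observe, vision, ctrl gives the robot as it stands.
- The arm moves only by the tool carry_out, never from a script. Its argument "motion" is a list that holds one entry, the list of rows, each a list of 7 numbers: the shift along the tool's x, y, z in mm, then the turn, a rotation vector about the tool's x, y, z in rad, then the opening, from -1 (shut) to 1 (fully open). In form: [[[tx, ty, tz, rx, ry, rz, claw], ...]]. A call has 1 to 20 rows; each row shifts and turns the commanded pose from where the row before left it, along the tool's axes as they then stand; what a row does not reach is not made up. A row lasts 1/8 s, in which the tool goes at most 62.5 mm and 10.7 degrees, less where a joint would pass 70% of its speed; a pose out of reach is approached as far as the arm can. A call with a gripper value outside its range is refused whole. The fingers move at their own pace and stop on an object; "force" is the grip in N (left out, the last holds). Time passes only in rows, so rows that do not move let the fingers close. It gives the time, the measured TCP pose, the force, the opening and the grip force at its end, in the units of the state.
- observe(): the state, without advancing time (a new reading comes with each control period).
- vision.grab_frame(name): name is "scene" or "top"; returns a dict with "frame" (400x640x3 uint8, red, green, blue), "fx", "fy", "cx", "cy" (pixels), "world_to_cam" (4x4, takes a point from world to camera coordinates). Camera axes: x right, y down, z forward; pixel columns grow to the right and rows downward; lengths in m; the calibration is good to about 2 mm. A picture is of the moment at which its call begins. There is no depth.
- ctrl.sign_off(): hands the job in; it is judged then, once.
The state is a dict: "clock": time; "joint_pos": joint angles; "dq": joint speeds; "joint_torque": joint torques, N m; "position": TCP position; "tcp_rot": TCP orientation; "wrist_force": force on the tool from outside, world axes, zero at the start; "torque": the same for the moment, N m; "finger_gap": finger opening in m; "gripper_force": force on a finger pad.
Only numpy, scipy, OpenCV 4.12 (cv2) and the standard library are available. Lean on these libraries where they do the work, as an engineer would, in place of code of your own. Each camera call takes 0.05 s, during which the arm holds its last target. There are 200 camera calls.

### The job

Close up the incubator: press the plain cap of every pot that stands raised fully home until it snaps down, but leave the vent cap (the one with the little chimney) raised as it is. Then slide the white hood forwards over the pots until it is fully shut. The pots are glass, so press firmly but do not hammer them, and leave the beaker, the bottle and the tip box where they are.

Things in the scene. Friction and masses are not known exactly. Their poses are not given: they have to be found in the camera images.
- incubator: Grey bench-top dry-block incubator, fixed. Origin on the bench under the middle of the row of three pots; +x points away from the robot, z up. Its deck spans x = -185 to +75 mm, y = -165 to +165 mm, top at z = 60 mm; a low far sill at x = 67 to 73 mm rises to z = 90 mm. Three amber pots stand at x = 0, y = -90, 0 and +90 mm, in any order.
- cap_a_top (a point): Centre of the flat top of the first plain cap. Height above the bench: 114 mm when home, 132 mm when fully raised. This cap always starts raised.
- cap_b_top (a point): Centre of the flat top of the second plain cap, same shape and heights as the first. It starts raised or already home.
- cap_v_top (a point): Centre of the flat top of the vent cap, at the foot of its chimney (18 mm across, 20 mm tall, upright in the middle). It starts raised, its flat top 132 mm above the bench and the chimney's tip at 152 mm, and must stay raised.
- pot_a: Amber glass pot, 56 mm across, that carries the first plain cap; fixed on the deck. Origin at the centre of its underside, 60 mm above the bench, z up. Every pot has a round blue push-on cap, 64 mm across and 30 mm high.
- pot_b: The same for the second plain cap.
- cap_a (a joint): Height of the first plain cap above home, m: 0 = fully home, 0.018 = fully raised. Caps slide straight up and down. A detent holds them at either end: pressing one down takes up to about 12 N, and once past half way (0.009) it snaps home by itself, against a hard stop.
- cap_b (a joint): The same for the second plain cap.
- cap_v (a joint): The same for the vent cap (with the chimney); 0.018 = raised.
- hood (a joint): Opening of the white hood, m: 0 = shut over the pots, 0.125 = fully back. It slides along the incubator's x axis; shut is towards +x (away from the robot), with a hard stop. It takes about 3 N and stays where left. Shut, it spans x = -65 to +55, y = -159 to +159 mm of the incubator's frame (shifted by -opening when open). Roof top 164 mm above the bench, clear of raised caps; no far wall.
- hood_rib (a point): Middle of the robot-side face of the upright steel rib on the hood's roof, for pushing it. The rib is 140 mm long along the incubator's y, 8 mm thick, and rises from the roof (164 mm) to 194 mm above the bench; the point is at 179 mm and moves with the hood. The roof is free for 70 mm on the robot's side of the rib.
- beaker: Loose glass beaker, 76 mm across, 95 mm high, beside the incubator; origin at the centre of its underside. To be left alone.
- bottle: Loose glass bottle with a blue cap, 70 mm across, 150 mm high, beside the incubator; origin at the centre of its underside. To be left alone.
- tip_box: Loose blue box of pipette tips, 85 x 120 x 55 mm high, beside the incubator; origin at the centre of its underside. To be left alone.

How it is judged:
On the way:
1. both plain caps are home while the hood is still open (more than 60 mm) (value of joint each of cap_a, cap_b below 0.003 m and value of joint hood above 0.06 m), for 0.2 s.
At the end, for the whole second after the job is handed in: Both plain caps are home (within 3 mm), the vent cap is still raised (more than 12 mm), the hood is shut (within 4 mm), and the beaker, bottle and tip box are at rest (value of joint each of cap_a, cap_b below 0.003 m and value of joint cap_v above 0.012 m and value of joint hood below 0.004 m and linear speed of each of beaker, bottle, tip_box below 0.02 m/s); the robot touches nothing.
It fails at once if a pot or its plain cap is struck or pressed with more than 60 N (contact force between any of pot_a, pot_b and the fingers above 60 N).
It fails at once if the vent cap is pushed down (below 12 mm) (not (value of joint cap_v above 0.012 m)).
It fails at once if the beaker, bottle or tip box is moved by more than 30 mm or tipped by more than 0.4 rad (distance of any of beaker, bottle, tip_box from where it was at the start of the episode above 0.03 m or angle between any of beaker, bottle, tip_box's own z axis and vertical above 0.4 rad).
It also fails if it takes over 53 s, if anything falls off the work surface, if the arm or the gripper's body presses on something with over 40 N, if the wrist force passes 120 N, or if a joint passes its speed limit or range.

## Working session

There is one attempt and no reset: what is moved stays moved. The work goes in short steps, Python scripts to look and compute and a tool call to move; the robot and the scene stay as the last step left them, time stands still between calls to the robot, and variables do not carry over. Pictures are saved under pics/ and viewed, at most 10 in all, crops included, and the job is handed in when it is done.

Besides the shell and the picture viewer there is one more tool, called after ">>>" as name([rows], argument=value, ...), one row to a line, values as JSON. carry_out: Moves the arm, as the interface text tells. Its arguments: {"type":"object","properties":{"motion":{"type":"array","items":{"type":"array","items":{"type":"array","items":{"type":"number"}}}},"force":{"type":"number"}},"required":["motion"]}

```bash
mkdir -p pics; python3 - <<'E'
from rig import observe, vision
import cv2, numpy as np, json
for n in ("scene","top"):
    f=vision.grab_frame(n); cv2.imwrite(f"pics/{n}0.png",f["frame"][...,::-1])
    np.savez(f"{n}0.npz",**{k:np.array(v) for k,v in f.items()})
    print(n,f["fx"],f["fy"],f["cx"],f["cy"],np.round(f["world_to_cam"],4).tolist())
s=observe(); print(s)
E
```

```text
scene 478.1283759143461 478.1283759143461 317.9873738644382 197.58101055690608 [[0.4343, 0.9004, -0.0249, -0.2808], [0.5195, -0.2729, -0.8098, -0.1883], [-0.7359, 0.3387, -0.5862, 1.5308], [0.0, 0.0, 0.0, 1.0]]
top 470.702257283772 470.702257283772 312.6172570159454 206.45123357106885 [[-0.0063, -0.9999, -0.0126, 0.0338], [-0.9956, 0.0074, -0.0935, 0.6087], [0.0936, 0.012, -0.9955, 1.2719], [0.0, 0.0, 0.0, 1.0]]
{'clock': 0.1, 'joint_pos': array([-1.32702212e+00,  3.42648067e-01,  1.52492406e+00,  1.68358461e-05,
        1.27540143e+00, -1.45990816e-01]), 'dq': array([ 0.00167337, -0.00201394, -0.00256535, -0.00100313, -0.00033255,
        0.00153296]), 'joint_torque': array([ 1.84649027e-03, -4.34448373e+01, -2.46490145e+01, -1.01480687e-04,
        4.68717029e-03,  8.57200263e-06]), 'position': array([ 0.19943261, -0.48528349,  0.24769713]), 'tcp_rot': array([ 9.81070670e-01,  1.93648817e-01, -2.57018202e-05, -6.90018444e-04]), 'wrist_force': array([0.68592773, 0.09187722, 0.66992967]), 'torque': array([ 0.01887574, -0.02066752, -0.03459892]), 'gripper_force': 0.0, 'finger_gap': 0.08534201705497525}
```

View pics/scene0.png

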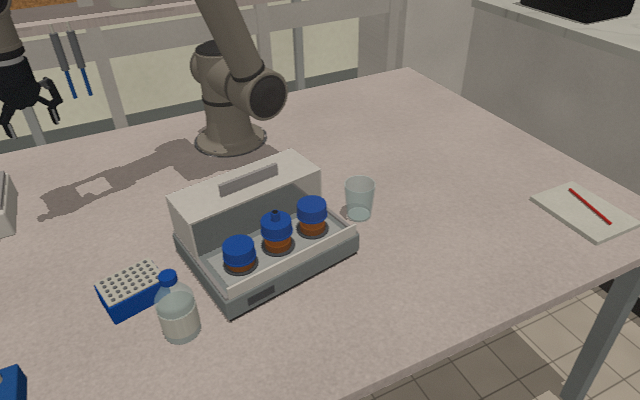

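View pics/top0.png

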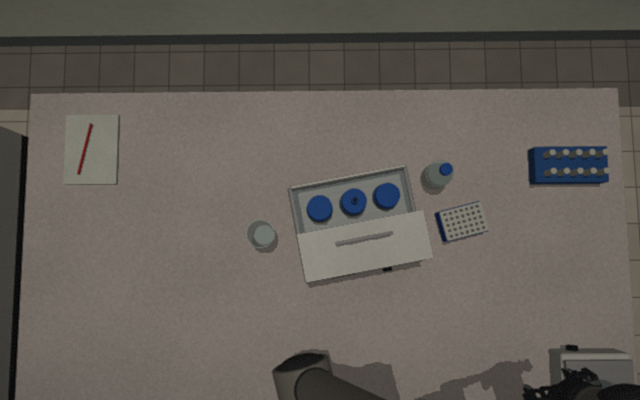

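The vent cap is the middle one, at (353,202) in the top view. The plain caps are at (319,208) and (387,196). The rib runs from (337,242) to (392,234). The beaker is on the left, with the bottle and tip box on the right. Next I'll fit the incubator's pose and the cap heights.

```bash
cat > fit.py <<'E'
import cv2, numpy as np
from scipy.optimize import least_squares
def load(n,t="0"):
    return dict(np.load(f"{n}{t}.npz"))
def proj(f,P):
    c=np.c_[P,np.ones(len(P))]@f["world_to_cam"].T
    return np.c_[f["fx"]*c[:,0]/c[:,2]+f["cx"],f["fy"]*c[:,1]/c[:,2]+f["cy"]]
def ray(f,u,v,z):
    T=f["world_to_cam"];R=T[:3,:3];o=-R.T@T[:3,3]
    d=R.T@np.array([(u-f["cx"])/f["fx"],(v-f["cy"])/f["fy"],1.]);return o+d*(z-o[2])/d[2]
def blobs(f,box):
    hsv=cv2.cvtColor(f["frame"],cv2.COLOR_RGB2HSV)
    m=cv2.inRange(hsv,(105,150,40),(125,255,255)); k=np.zeros_like(m);x0,x1,y0,y1=box;k[y0:y1,x0:x1]=m[y0:y1,x0:x1]
    n,l,s,c=cv2.connectedComponentsWithStats(k)
    o=[(s[i],c[i]) for i in range(1,n) if s[i][4]>150]
    return sorted(o,key=lambda t:t[1][0])
a=np.linspace(0,2*np.pi,40,endpoint=False);C=np.c_[.032*np.cos(a),.032*np.sin(a)]
def cap(f,x,y,h):  # predicted bbox of the cap cylinder, top at h
    p=proj(f,np.vstack([np.c_[C+[x,y],np.full(40,z)] for z in (h,h-.03)]))
    return np.r_[p.min(0)-.0,p.max(0)]
E
python3 - <<'E'
from fit import *
T,S=load("top"),load("scene")
bt=blobs(T,(295,410,170,232)); bs=blobs(S,(215,335,190,275))
for b in bt+bs: print(b[0],b[1])
# scene left->right = y order -90..+90?  top left = +y
bb=lambda s:np.array([s[0]-.5,s[1]-.5,s[0]+s[2]-.5,s[1]+s[3]-.5])
bt=bt[::-1]   # now from -y to +y
def pos(p,k):
    return p[0]-np.sin(p[2])*k,p[1]+np.cos(p[2])*k
def res(p):
    r=[]
    for i,k in enumerate((-.09,0,.09)):
        x,y=pos(p,k);h=p[3+i]
        e=cap(T,x,y,h)-bb(bt[i][0]); r+=list(e)
        e=cap(S,x,y,h)-bb(bs[i][0])
        if i==1:e[1]=0
        r+=list(e)
    return r
s=least_squares(res,[.6,-.06,0,.132,.132,.132],loss="soft_l1");print(np.round(s.x,4));print(np.round(s.fun,1) if 0 else np.round(res(s.x),1).reshape(-1,4))
for k in(-.09,0,.09):print(k,np.round(pos(s.x,k),4))
for uv in((337,242),(392,234)):
    w=ray(T,*uv,.194);c,q=np.cos(s.x[2]),np.sin(s.x[2]);d=w[:2]-s.x[:2];print("rib",w,c*d[0]+q*d[1],-q*d[0]+c*d[1])
im=cv2.resize(S["frame"][145:320,150:390],None,fx=3.3,fy=3.3,interpolation=cv2.INTER_CUBIC);cv2.imwrite("pics/c1.png",im[...,::-1])
im=cv2.resize(T["frame"][150:295,230:470],None,fx=3.3,fy=3.3,interpolation=cv2.INTER_CUBIC);cv2.imwrite("pics/c2.png",im[...,::-1])
E
```

```text
[308 196  24  25 475] [319.31789474 208.11368421]
[341 189  25  26 473] [353.17758985 201.38689218]
[374 184  25  25 481] [386.20997921 195.48856549]
[222 234  34  33 881] [238.33711691 250.44040863]
[261 210  31  31 783] [275.89782886 225.80076628]
[297 196  30  28 691] [311.24891462 209.30390738]
[ 0.6122 -0.0759  0.181   0.1122  0.1314  0.1295]
[[-0.1 -0.4  1.1  0.3]
 [ 0.   0.2  0.1 -0. ]
 [-0.1  0.1  0.7  0.1]
 [-0.5  0.   0.6  0.1]
 [-1.3 -0.2 -0.1  0.6]
 [ 0.  -0.6  0.2  0.6]]
-0.09 [ 0.6284 -0.1644]
0 [ 0.6122 -0.0759]
0.09 [0.5959 0.0126]
rib [ 0.50754686 -0.0301817   0.194     ] -0.09466784710336992 0.06378822737924736
rib [ 0.52577884 -0.16189168  0.194     ] -0.10044617875938046 -0.06905203266497677
```

View pics/c1.png

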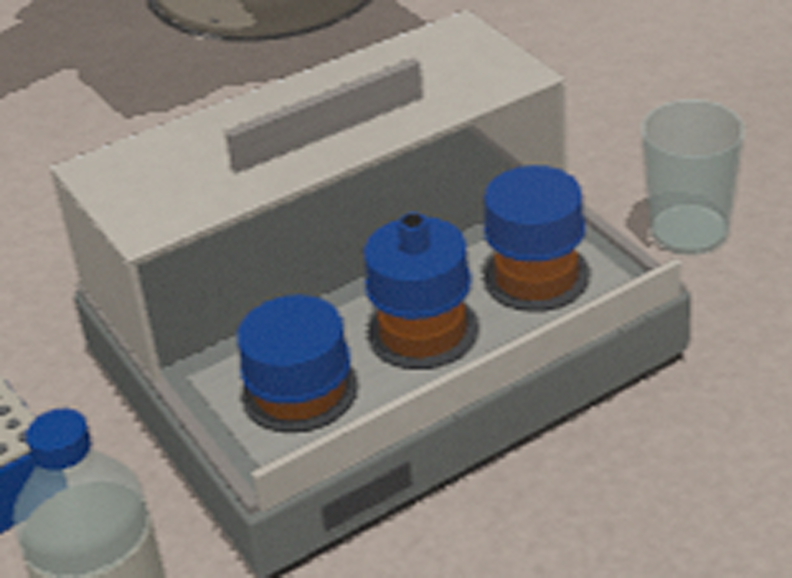

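View pics/c2.png

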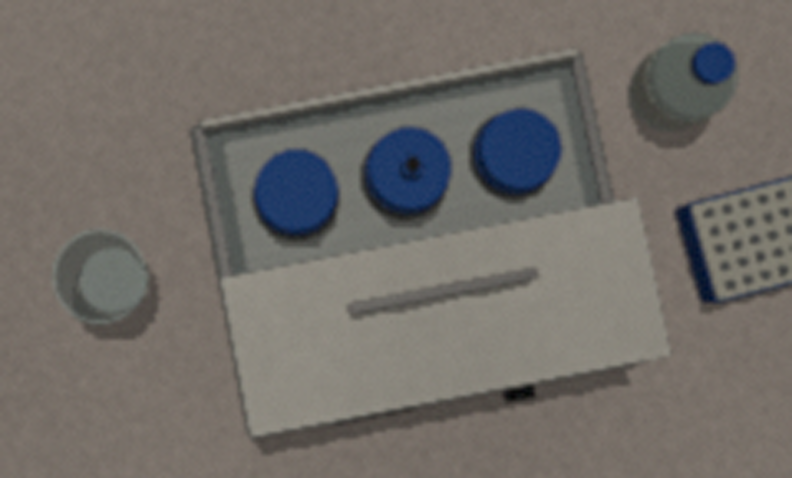

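The right cap (y = -90) fits at 112 mm, so it is already home. The left cap (y = +90) fits at about 130 mm, so it is raised and must be pressed at (0.596, 0.013). First I'll shut the fingers, align the yaw to 0.181 and move over that cap at a safe height.

>>> carry_out([
  [[0, 0, 0, 0, 0, 0.1045, -1], [0, 0, 0, 0, 0, 0.1045, -1], [30, -26, 0, 0, 0, 0, -1], [30, -26, 0, 0, 0, 0, -1], [30, -26, 0, 0, 0, 0, -1], [30, -26, 0, 0, 0, 0, -1], [30, -26, 0, 0, 0, 0, -1], [30, -26, 0, 0, 0, 0, -1], [30, -26, 0, 0, 0, 0, -1], [30, -26, 0, 0, 0, 0, -1], [30, -26, 0, 0, 0, 0, -1], [30, -26, 0, 0, 0, 0, -1], [30, -26, 0, 0, 0, 0, -1], [30, -26, 0, 0, 0, 0, -1], [30, -26, 0, 0, 0, 0, -1], [30, -26, 0, 0, 0, 0, -1], [0, 0, 0, 0, 0, 0, -1], [0, 0, 0, 0, 0, 0, -1]],
])

```text
clock: 2.35
position: [0.5467, -0.0523, 0.2478]
tcp_rot: [0.996, 0.09, -0.001, 0.0]
wrist_force: [-0.4, -0.1, -0.9]
finger_gap: -0.0003
gripper_force: 0.0
```

```bash
cat >> fit.py <<'E'
from scipy.spatial.transform import Rotation as Ro
def shift(s,target):
    R=Ro.from_quat(s["tcp_rot"]);print("pos",np.round(s["position"],4),"yaw",round(np.arctan2(*R.as_matrix()[[1,0],0]),3),"tilt",round(np.arccos(-R.as_matrix()[2,2]),3),"F",np.round(s["wrist_force"],1),"t",s["clock"])
    print("tool shift mm",np.round(R.inv().apply(np.array(target)-s["position"])*1000,1))
E
python3 - <<'E'
from fit import *
from rig import observe
shift(observe(),[.596,.0126,.160])
T=load("top")
for uv in((423.3,211.5),(297.3,234.2)):
    w=ray(T,*uv,.164);c,q=np.cos(.181),np.sin(.181);d=w[:2]-[.6122,-.0759];print("front edge",w,c*d[0]+q*d[1],-q*d[0]+c*d[1])
E
```

```text
pos [ 0.5467 -0.0523  0.2478] yaw 0.181 tilt 0.001 F [-0.4 -0.1 -0.9] t 2.35
tool shift mm [ 60.3 -54.9  87.8]
front edge [ 0.58167704 -0.24476965  0.164     ] -0.06042313394299162 -0.16061648464070521
front edge [0.5278735 0.0661139 0.164    ] -0.05738456431534395 0.15487387770785557
```

>>> carry_out([
  [[30, -27.5, 0, 0, 0, 0, -1], [30, -27.5, 0, 0, 0, 0, -1], [0, 0, 25, 0, 0, 0, -1], [0, 0, 25, 0, 0, 0, -1], [0, 0, 20, 0, 0, 0, -1], [0, 0, 10, 0, 0, 0, -1], [0, 0, 0, 0, 0, 0, -1], [0, 0, 0, 0, 0, 0, -1]],
])

```text
clock: 3.35
position: [0.5968, 0.0125, 0.1693]
tcp_rot: [0.996, 0.09, 0.001, 0.0]
wrist_force: [0.2, 0.6, -0.1]
finger_gap: 0.0002
gripper_force: 0.0
```

```bash
python3 - <<'E'
from fit import *
from rig import observe,vision
shift(observe(),[.596,.0126,.149])
f=vision.grab_frame("scene");im=cv2.resize(f["frame"][100:280,190:400],None,fx=3,fy=3,interpolation=cv2.INTER_CUBIC);cv2.imwrite("pics/c3.png",im[...,::-1])
E
```

```text
pos [0.5968 0.0125 0.1693] yaw 0.18 tilt 0.002 F [ 0.2  0.6 -0.1] t 3.35
tool shift mm [-0.8 -0.3 20.3]
```

View pics/c3.png

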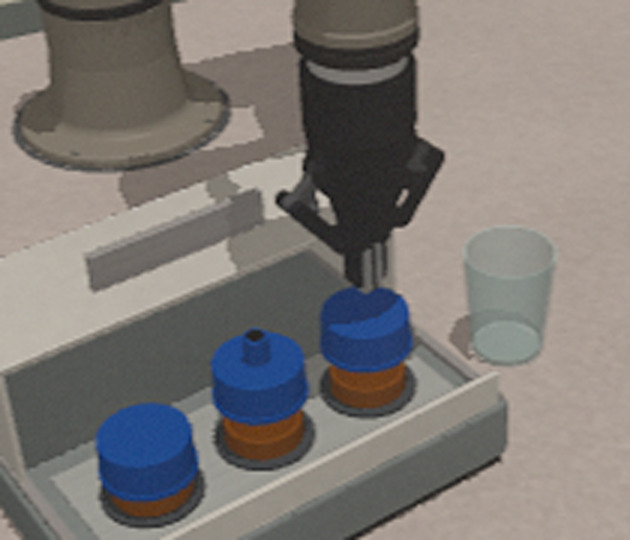

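The shut fingertips hover just above the raised left cap, at about (370,285) in the crop, and clear the chimney. I'll press gently.

>>> carry_out([
  [[0, 0, 6, 0, 0, 0, -1], [0, 0, 5, 0, 0, 0, -1], [0, 0, 4, 0, 0, 0, -1], [0, 0, 2, 0, 0, 0, -1], [0, 0, 2, 0, 0, 0, -1], [0, 0, 2, 0, 0, 0, -1], [0, 0, 2, 0, 0, 0, -1], [0, 0, 0, 0, 0, 0, -1]],
])

```text
clock: 4.4
position: [0.5965, 0.0129, 0.1465]
tcp_rot: [0.996, 0.09, 0.001, 0.0]
wrist_force: [-2.6, 0.4, 7.7]
finger_gap: -0.0003
gripper_force: 3.8
```

Contact is confirmed: 7.7 N at TCP z = 146.5 mm, where I expected it. I'll continue slowly past half way.

>>> carry_out([
  [[0, 0, 2, 0, 0, 0, -1], [0, 0, 2, 0, 0, 0, -1], [0, 0, 2, 0, 0, 0, -1], [0, 0, 2, 0, 0, 0, -1], [0, 0, 2, 0, 0, 0, -1], [0, 0, 1, 0, 0, 0, -1], [0, 0, 0, 0, 0, 0, -1], [0, 0, 0, 0, 0, 0, -1]],
])

```text
clock: 5.4
position: [0.5964, 0.0128, 0.1343]
tcp_rot: [0.996, 0.09, 0.0, 0.0]
wrist_force: [-0.4, -0.4, 0.5]
finger_gap: -0.0003
gripper_force: 0.0
```

The cap snapped away from the fingers and the force fell to zero. I'll lift and verify.

>>> carry_out([
  [[0, 0, -25, 0, 0, 0, -1], [0, 0, -40, 0, 0, 0, -1], [0, 0, -45, 0, 0, 0, -1], [-45, 0, 0, 0, 0, 0, -1], [-45, 0, 0, 0, 0, 0, -1], [-50, 0, 0, 0, 0, 0, -1], [-50, 0, 0, 0, 0, 0, -1], [0, 0, 0, 0, 0, 0, -1], [0, 0, 0, 0, 0, 0, -1]],
])

```text
clock: 6.52
position: [0.4102, -0.0215, 0.2449]
tcp_rot: [0.996, 0.09, 0.001, 0.0]
wrist_force: [0.4, 0.8, -0.2]
finger_gap: 0.0001
gripper_force: 0.0
```

```bash
python3 - <<'E'
from fit import *
from rig import observe,vision
fs={n:vision.grab_frame(n) for n in("scene","top")}
for n,f in fs.items(): np.savez(f"{n}1.npz",**{k:np.array(v) for k,v in f.items()})
S=load("scene","1")
for b,k in zip(blobs(S,(215,335,190,275)),(-.09,0,.09)):
    x,y=.6122-.18*k,-.0759+.9837*k; s=b[0]
    print(s,[(h,np.round(cap(S,x,y,h)+.5,1)) for h in(.114,.132)])
c,q=np.cos(.181),np.sin(.181)
# rib: hood pixels at opening guess; target on its robot side: inc x -0.130, y 0
shift(observe(),[.6122-.130*c,-.0759-.130*q,.248])
im=np.hstack([cv2.resize(fs["scene"]["frame"][140:290,150:350],None,fx=2,fy=2),cv2.resize(fs["top"]["frame"][150:300,280:480],None,fx=2,fy=2)])
cv2.imwrite("pics/c4.png",im[...,::-1])
E
```

```text
[222 234  34  33 880] [(0.114, array([221.9, 233.5, 256. , 266.3])), (0.132, array([220.5, 226.6, 255.1, 259.6]))]
[261 210  31  31 781] [(0.114, array([261.3, 216.7, 293.1, 247.5])), (0.132, array([260.4, 209.9, 292.6, 240.8]))]
[298 202  29  29 699] [(0.114, array([297.4, 201.2, 327.3, 230.2])), (0.132, array([297. , 194.5, 327.2, 223.7]))]
pos [ 0.4105 -0.0214  0.2445] yaw 0.181 tilt 0.001 F [-0.2  1.  -0.4] t 6.625
tool shift mm [58.6 90.  -3.4]
```

View pics/c4.png

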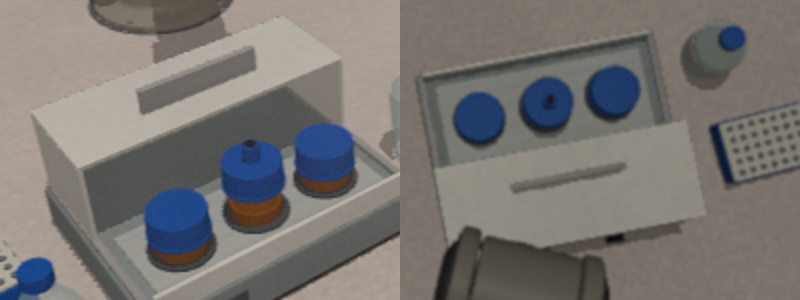

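Both plain caps are home: their top rows, 234 and 202, match the 114 mm prediction, and the vent cap at row 210 is still raised. The rib's centre is at about (364,239) in the top view, so I'll move to its robot side.

>>> carry_out([
  [[13, 22.5, 0, 0, 0, 0, -1], [13, 22.5, 0, 0, 0, 0, -1], [13, 22.5, 0, 0, 0, 0, -1], [14, 22.5, 0, 0, 0, 0, -1], [0, 0, 20, 0, 0, 0, -1], [0, 0, 20, 0, 0, 0, -1], [0, 0, 11, 0, 0, 0, -1], [0, 0, 0, 0, 0, 0, -1], [6, 0, 0, 0, 0, 0, -1], [6, 0, 0, 0, 0, 0, -1], [6, 0, 0, 0, 0, 0, -1], [4, 0, 0, 0, 0, 0, -1], [0, 0, 0, 0, 0, 0, -1]],
])

```text
clock: 8.25
position: [0.4997, -0.0963, 0.1933]
tcp_rot: [0.996, 0.09, 0.0, 0.0]
wrist_force: [0.8, 0.6, -0.7]
finger_gap: 0.0002
gripper_force: 0.0
```

```bash
python3 - <<'E'
from fit import *
from rig import observe,vision
c,q=np.cos(.181),np.sin(.181)
shift(observe(),[.6122,-.0759,.192])
f=vision.grab_frame("scene");im=cv2.resize(f["frame"][100:290,150:350],None,fx=3,fy=3,interpolation=cv2.INTER_CUBIC);cv2.imwrite("pics/c5.png",im[...,::-1])
E
```

```text
pos [ 0.4997 -0.0963  0.1933] yaw 0.181 tilt 0.0 F [ 0.8  0.6 -0.7] t 8.25
tool shift mm [114.4   0.2   1.3]
```

View pics/c5.png

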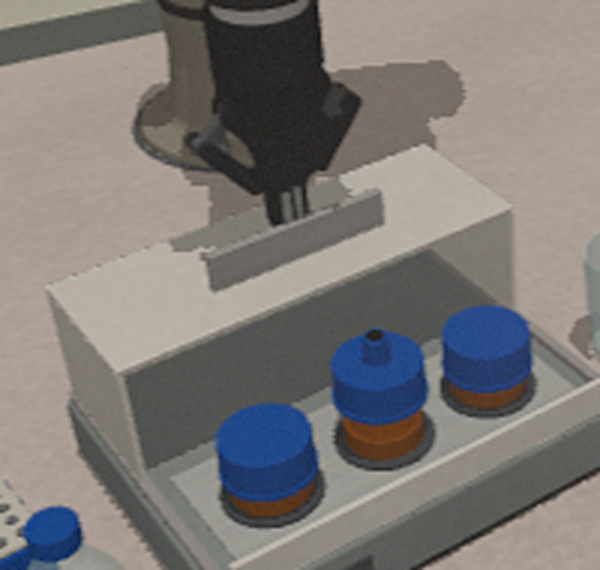

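The fingers stand just behind the middle of the rib, at about (290,215) in the crop. I'll push most of the way, then check.

>>> carry_out([
  [[3, 0, 0, 0, 0, 0, -1], [3, 0, 0, 0, 0, 0, -1], [5, 0, 0, 0, 0, 0, -1], [8, 0, 0, 0, 0, 0, -1], [8, 0, 0, 0, 0, 0, -1], [8, 0, 0, 0, 0, 0, -1], [8, 0, 0, 0, 0, 0, -1], [8, 0, 0, 0, 0, 0, -1], [8, 0, 0, 0, 0, 0, -1], [8, 0, 0, 0, 0, 0, -1], [8, 0, 0, 0, 0, 0, -1], [8, 0, 0, 0, 0, 0, -1], [8, 0, 0, 0, 0, 0, -1], [4, 0, 0, 0, 0, 0, -1], [0, 0, 0, 0, 0, 0, -1]],
])

```text
clock: 10.18
position: [0.5936, -0.0795, 0.1933]
tcp_rot: [0.996, 0.09, 0.001, 0.0]
wrist_force: [0.3, -0.6, 0.5]
finger_gap: -0.0002
gripper_force: 0.0
```

```bash
python3 - <<'E'
from fit import *
from rig import observe,vision
shift(observe(),[.6122,-.0759,.192])
f=vision.grab_frame("top");np.savez("top2.npz",**{k:np.array(v) for k,v in f.items()})
c,q=np.cos(.181),np.sin(.181)
for op in(0,.02):  # predicted hood front corners
    print(op,np.round(proj(load("top"),np.array([[.6122+c*(.055-op)-q*y,-.0759+q*(.055-op)+c*y,.164] for y in(-.159,.159)])),1).tolist())
im=cv2.resize(f["frame"][150:300,260:460],None,fx=4,fy=4,interpolation=cv2.INTER_CUBIC);cv2.imwrite("pics/c6.png",im[...,::-1])
E
```

```text
pos [ 0.5936 -0.0795  0.1933] yaw 0.181 tilt 0.002 F [ 0.3 -0.6  0.5] t 10.175
tool shift mm [18.9 -0.2  1.3]
0 [[413.0, 166.2], [287.4, 190.0]]
0.02 [[414.7, 174.0], [288.8, 197.9]]
```

View pics/c6.png

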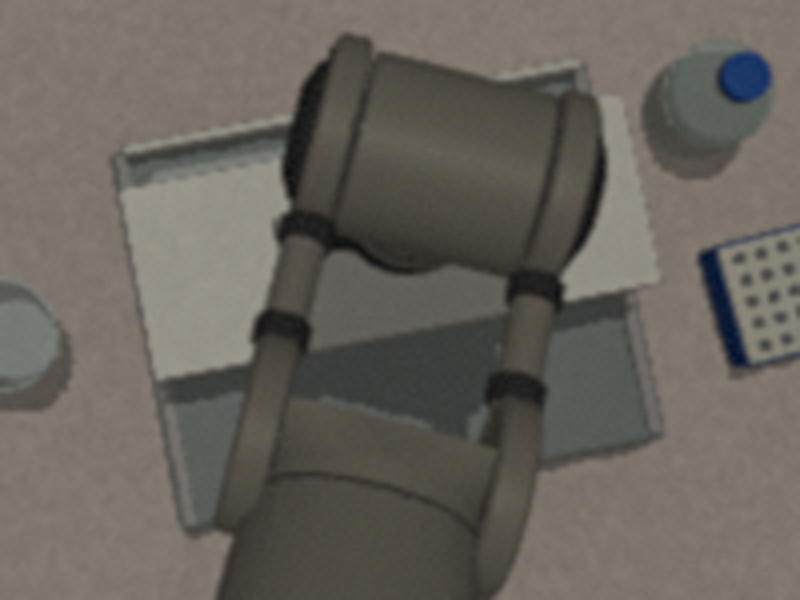

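The hood has moved as planned. Its front-left corner is at (290,198), about 20 mm from shut. I'll finish slowly and watch the force.

>>> carry_out([
  [[4, 0, 0, 0, 0, 0, -1], [4, 0, 0, 0, 0, 0, -1], [4, 0, 0, 0, 0, 0, -1], [3, 0, 0, 0, 0, 0, -1], [2, 0, 0, 0, 0, 0, -1], [0, 0, 0, 0, 0, 0, -1]],
])

```text
clock: 10.98
position: [0.6099, -0.076, 0.1932]
tcp_rot: [0.996, 0.09, 0.0, -0.0]
wrist_force: [-0.7, 0.2, 0.4]
finger_gap: 0.0001
gripper_force: 0.1
```

>>> carry_out([
  [[2, 0, 0, 0, 0, 0, -1], [1, 0, 0, 0, 0, 0, -1], [1, 0, 0, 0, 0, 0, -1]],
])

```text
clock: 11.35
position: [0.613, -0.0754, 0.1932]
tcp_rot: [0.996, 0.09, -0.001, -0.0]
wrist_force: [-7.3, -0.9, 2.3]
finger_gap: 0.0003
gripper_force: 3.3
```

>>> carry_out([
  [[1, 0, 0, 0, 0, 0, -1], [1, 0, 0, 0, 0, 0, -1], [0, 0, 0, 0, 0, 0, -1]],
])

```text
clock: 11.72
position: [0.6131, -0.0754, 0.1932]
tcp_rot: [0.996, 0.09, -0.003, -0.0]
wrist_force: [-13.0, -2.1, 5.8]
finger_gap: 0.0
gripper_force: 6.3
```

The tool no longer advances and the force rises to 13 N, so this is the hard stop. I'll back off, lift and retreat to check.

>>> carry_out([
  [[-8, 0, 0, 0, 0, 0, -1], [-15, 0, 0, 0, 0, 0, -1], [0, 0, -25, 0, 0, 0, -1], [0, 0, -40, 0, 0, 0, -1], [-45, 0, 0, 0, 0, 0, -1], [-45, 0, 0, 0, 0, 0, -1], [-45, 0, 0, 0, 0, 0, -1], [-45, 0, 0, 0, 0, 0, -1], [0, 0, 0, 0, 0, 0, -1], [0, 0, 0, 0, 0, 0, -1]],
])

```text
clock: 12.98
position: [0.4167, -0.1118, 0.2588]
tcp_rot: [0.996, 0.09, 0.001, 0.0]
wrist_force: [-0.1, 0.1, -0.6]
finger_gap: 0.0003
gripper_force: 0.0
```

```bash
python3 - <<'E'
from fit import *
from rig import observe,vision
shift(observe(),[.6122,-.0759,.192])
c,q=np.cos(.181),np.sin(.181)
fs={n:vision.grab_frame(n) for n in("scene","top")}
ims=[]
for n,(x,y) in(("scene",(150,140)),("top",(270,150))):
    f=fs[n];im=np.ascontiguousarray(cv2.resize(f["frame"][y:y+150,x:x+200],None,fx=4,fy=4,interpolation=cv2.INTER_CUBIC))
    p=proj(f,np.array([[.6122+c*u-q*v,-.0759+q*u+c*v,.164] for u,v in((.055,-.159),(.055,.159),(-.065,.159),(-.065,-.159))]))
    cv2.polylines(im,[np.int32((p-[x,y]+.5)*4)],True,(255,0,0),1); ims.append(im)
cv2.imwrite("pics/c7.png",cv2.resize(np.vstack(ims),(400,600),interpolation=cv2.INTER_AREA)[...,::-1]);cv2.imwrite("pics/c8.png",ims[1][...,::-1])
E
```

```text
pos [ 0.4167 -0.1118  0.2588] yaw 0.18 tilt 0.003 F [-0.1  0.1 -0.6] t 12.975
tool shift mm [198.6  -0.3  67.3]
```

View pics/c8.png

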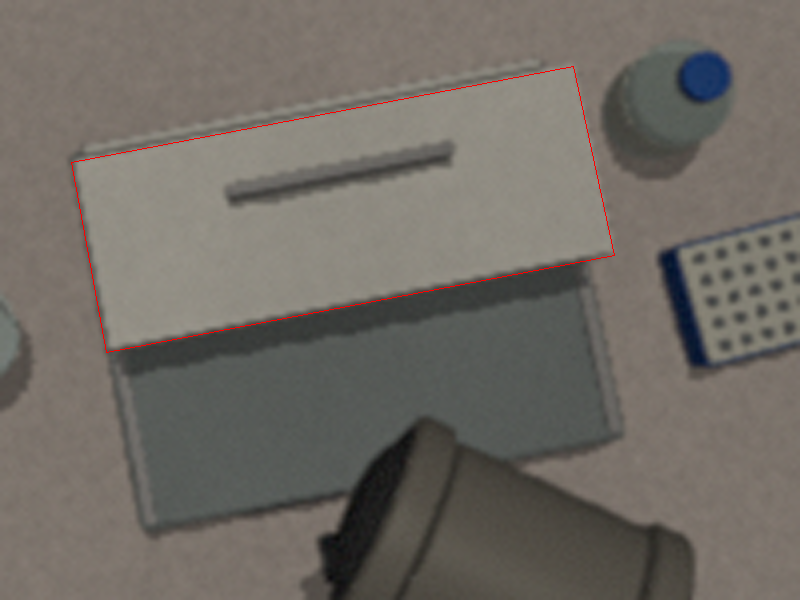

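View pics/c7.png

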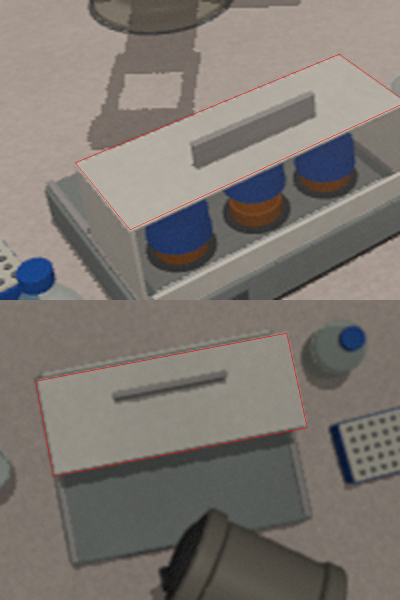

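The roof matches the predicted shut outline in both views, with corners at about (288,190) and (413,166) in the top view. The vent pot still shows its raised gap, and the robot is clear of everything.

```bash
python3 -c "
from rig import ctrl
print(ctrl.sign_off())"
```

```text
the job is handed in; nothing more can be done
None
```

The job is handed in with no verdict shown: the raised plain cap is pressed home (the other already was), the vent cap is still raised, the hood is pushed to its hard stop, and the robot never went near the beaker, bottle or tip box.

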